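Screw the elbow barb into the airbrush manifold

ROBOT

A 7-joint arm with a two-finger parallel gripper is mounted at the origin on the work surface. World frame = base frame: x ahead of the robot, y to its left, z up, the work surface at z = 0. Lengths are in m, angles in rad, forces in N, time in s.
With the tool pointing down it reaches from about 0.425 to 0.925 m from the base axis. Payload 6.8 kg.
Tool frame: the origin (TCP) lies midway between the tips of the shut fingers; the grasp point (between the pads) lies 19 mm behind it; z points along the fingers, y is the line along which they close (so a half turn about z gives the same grasp; the last joint's range is limited). The gripper opens to 85 mm and grips with 20 to 120 N. Pads are 22 mm wide; open, the fingers measure 114 mm over their backs; the gripper's body (76 mm by 85 mm) begins 54 mm behind the grasp point. The pads swing forward as they close: fully open they stand 13 mm farther back than shut.
Start: joints at [1.233, 0.477, 0.022, 1.555, -0.011, 1.109, -0.083], TCP at [0.154, -0.657, 0.203] pointing down, gripper open.
Joint ranges: [-2.96, 2.96], [-0.34, 2.1], [-1.41, 1.46], [0.24, 2.44], [-1.37, 4.51], [0.17, 1.92], [-2.96, 2.96]. Speed limits (rad/s): [2.39, 2.39, 3.14, 3.14, 3.14, 3.14, 3.14].

INTERFACE

Orientations are given as a unit quaternion [w, x, y, z].
In Python, from station import bot gives the robot as it stands.
- The arm moves only by the tool jog_arm, never from a script. Its argument "rows" is a list of rows, each an object of numbers: "fingers": the finger opening in mm, from 0 to 85.4; "x", "y", "z": the shift along the tool's x, y, z in mm; "ax", "ay", "az": the turn, a rotation vector about the tool's x, y, z in degrees. A call has exactly 8 rows; each row shifts and turns the commanded pose from where the row before left it, along the tool's axes as they then stand; what a row does not reach is not made up. A row lasts 1/10 s, in which the tool goes at most 50 mm and 8.59 degrees, less where a joint would pass 70% of its speed; a pose out of reach is approached as far as the arm can. A call with a gripper value outside its range is refused whole. The fingers move at their own pace and stop on an object; "force" is the grip in N (left out, the last holds). Time passes only in rows, so rows that do not move let the fingers close, or fill a call up. It gives the time, the measured TCP pose, the force, the opening and the grip force at its end, in the units of the state.
- bot.get_obs(): the state, without advancing time (a new reading comes with each control period).
- bot.read_camera(name): name is "scene" or "side" or "wrist"; returns a dict with "pixels" (400x640x3 uint8, red, green, blue), "vertical_fov" (degrees; the focal length in pixels is half the picture's height over the tangent of half this angle, whatever the lens; pixels are square), "cx", "cy" (the principal point, pixels), "world_from_camera" (4x4, takes a point from camera to world coordinates). Camera axes: x right, y down, z forward; pixel columns grow to the right and rows downward; lengths in m; the calibration is good to about 2 mm. A picture is of the moment at which its call begins. There is no depth.
- bot.hand_in(): hands the job in; it is judged then, once.
The state is a dict: "t": time; "q": joint angles; "joint_vel": joint speeds; "joint_torque": joint torques, N m; "eef_pos": TCP position; "tool_rot": TCP orientation; "contact_force": force on the tool from outside, world axes, zero at the start; "torque": the same for the moment, N m; "gripper_width": opening from 0.0 (shut) to 1.0 (fully open); "grasp_force": force on a finger pad.
Only numpy, scipy, OpenCV 4.12 (cv2) and the standard library are available. Lean on these libraries where they do the work, as an engineer would, in place of code of your own. Each camera call takes 0.05 s, during which the arm holds its last target. There are 200 camera calls.

TASK

Take the elbow hose barb out of the wooden rack and thread it into the clamped air manifold: set it gently on the port, feel for the start of the thread, then screw it in clockwise until it tightens on the seal, and stop with the barb pointing at the fork-shaped hose rest, without turning past it. Leave it screwed in and let go; do not force it and leave the other things on the table where they are.

Things in the scene. Friction and masses are not known exactly. Their poses are not given: they have to be found in the camera images.
- elbow_center (a point): Brass elbow fitting, 75 mm tall, about 130 g, upright in one of three rack holes. Point on its stem axis at the centre of its square body (22 x 22 x 45 mm, sides facing x and y), 52.5 mm above the stem's lower end. z up along the stem, x along the barb (13 mm thick, axis 9.5 mm above this point). Under it a round stem, 18 mm thick, 30 mm long, its end bevelled.
- barb_tip (a point): Tip of the elbow's barb, on the barb's axis, 52 mm from the stem axis; axes as elbow_center.
- elbow_lugs (a point): Point on the elbow's stem axis level with the undersides of its two thread lugs, 12 mm above the stem's lower end, 40.5 mm below elbow_center; axes as there. The lugs stick out of the stem along +x and -x: each 7 mm wide, 4 mm high, reaching 17 mm from the axis. In the rack they lie on the wood, with the stem's last 12 mm in the hole.
- elbow: The same elbow; origin at the centre of the stem's lower end, axes as elbow_center.
- manifold: Air manifold in a small clamp, fixed; origin on the table under the port's axis, z up, x towards the fork-shaped hose rest. A brass collar 52 mm across carries the upright port in its flat top, 60 mm above the table. Clamp jaws beside it (along y) are 44 mm high, reaching 41 mm from the axis; a spindle handle at y = +72 mm is lower.
- port (a point): Centre of the port's mouth, in the plane of the collar's flat top, 60 mm above the table; axes as the manifold. Round opening 20 mm wide with two opposite slots, 9 mm wide, for the lugs. The slots' direction varies: the lugs drop in with the barb between 50 and 114 degrees counter-clockwise (from above) of the fork, not told by the poses; elsewhere they stand on the flat top.
- thread (a point): Point on the port's axis 9 mm below the mouth; axes as the manifold. When the lugs' undersides have sunk to here they clear the rim and pass under the thread, which draws the fitting down clockwise (seen from above), 14 mm a turn.
- seal_top (a point): Point on the port's axis at the top of a sprung rubber seal, 22 mm below the mouth; axes as the manifold. The stem's lower end meets it when the lugs' undersides are 10 mm below the mouth: 4 N at first, then 2 N/mm, 6 mm travel. So turning stiffens about 25 degrees after the slots; the seal's push and friction then hold the fitting at its angle when let go.
- fork (a point): Middle of the top of the fork-shaped hose rest, 92 mm from the port's axis along the manifold's x, 70 mm above the table; axes as the manifold.
- straight_barb: Bystander: straight brass barb fitting in the rack, same stem, six-sided body 24 mm wide, 78 mm tall in all, 65 mm of it above the rack's holes; origin at the stem's lower end.
- plug: Bystander: round brass plug in the rack, same stem, head 26 mm wide, 48 mm tall in all; origin at the stem's lower end.
- rack: Block of bored wood 64 x 215 x 25 mm, fixed; origin under its centre, three holes at y = -75, 0 and 75 mm of its own frame, 20.5 mm wide.
- jar: Bystander: closed glass paint jar, 62 mm wide, 85 mm tall.
- tin: Bystander: open metal tin, 80 mm wide, 95 mm tall.
- brush: Bystander: a paint brush lying down.
- scraper: Bystander: a painter's scraper lying down, 180 mm long.
- tin_lid: Bystander: flat round metal lid, 76 mm wide, 6 mm thick.
Mind the look-alikes: they are no part of the job. What is shaped like the elbow but white is not meant.

How it is judged:
By the outcome, as a careful person would: the job done as asked, in the order asked, and still so for the second after the job is handed in, with the robot touching nothing.
It also fails if it takes over 72 s, if anything falls off the work surface, if the arm or the gripper's body presses on something with over 40 N, if the wrist force passes 120 N, or if a joint passes its speed limit or range.

## Working session

There is one attempt and no reset: what is moved stays moved. The work goes in short steps, Python scripts to look and compute and a tool call to move; the robot and the scene stay as the last step left them, time stands still between calls to the robot, and variables do not carry over. Pictures are saved under pics/ and viewed, at most 10 in all, crops included, and the job is handed in when it is done.

Besides the shell and the picture viewer there is one more tool, called after ">>>" as name(argument=value, ...), one argument or row to a line, values as JSON. jog_arm: Moves the arm, as the interface text tells. Its arguments: {"type":"object","properties":{"rows":{"type":"array","items":{"type":"object","properties":{"fingers":{"type":"number"},"x":{"type":"number"},"y":{"type":"number"},"z":{"type":"number"},"ax":{"type":"number"},"ay":{"type":"number"},"az":{"type":"number"}}}},"force":{"type":"number"}},"required":["rows"]}

```bash
mkdir -p pics; ls; cat > h.py <<'E'
import numpy as np,cv2
from station import bot
from scipy.spatial.transform import Rotation as R
def snap(n,f=None):
    c=bot.read_camera(n)
    if f: cv2.imwrite('pics/'+f,c['pixels'][:,:,::-1])
    return c
def K(c):
    f=200/np.tan(np.radians(c['vertical_fov'])/2)
    return f,c['cx'],c['cy'],np.array(c['world_from_camera'])
def ray(c,u,v):
    f,cx,cy,T=K(c); d=T[:3,:3]@np.array([(u-cx)/f,(v-cy)/f,1]); return T[:3,3],d
def atz(c,u,v,z):
    o,d=ray(c,u,v); return o+d*(z-o[2])/d[2]
def proj(c,p):
    f,cx,cy,T=K(c); q=T[:3,:3].T@(np.array(p)-T[:3,3]); return np.array([f*q[0]/q[2]+cx,f*q[1]/q[2]+cy])
def tri(*rs):
    A=0;b=0
    for o,d in rs:
        d=d/np.linalg.norm(d);P=np.eye(3)-np.outer(d,d);A=A+P;b=b+P@o
    p=np.linalg.solve(A,b); return p
E
python3 - <<'E'
from h import *
import pickle
a=snap('scene','scene.png');b=snap('side','side.png');w=snap('wrist')
pickle.dump((a,b,w),open('c.pkl','wb'))
for c in(a,b,w): print(K(c))
print(bot.get_obs())
E
```

```text
pics
(np.float64(415.42145034702827), 317.5358586022402, 204.7793929732088, array([[-0.76505476,  0.38534298, -0.51594767,  0.98828363],
       [ 0.64386749,  0.47169073, -0.6024471 ,  0.6044882 ],
       [ 0.01121898, -0.79310696, -0.60897905,  0.66034555],
       [ 0.        ,  0.        ,  0.        ,  1.        ]]))
(np.float64(450.4727821733425), 322.43005872514334, 196.12926689366537, array([[ 0.99773732, -0.02682225,  0.06165073,  0.44198019],
       [-0.06506276, -0.61628541,  0.78483064, -0.79369325],
       [ 0.01694353, -0.78706599, -0.61663608,  0.73286826],
       [ 0.        ,  0.        ,  0.        ,  1.        ]]))
(np.float64(359.4331079887659), 323.3078170977294, 192.82275839677988, array([[ 0.22702649, -0.92405123, -0.3075521 ,  0.23265407],
       [-0.97388467, -0.21630273, -0.0690056 , -0.63789612],
       [-0.00275965,  0.31518638, -0.94902578,  0.37309339],
       [ 0.        ,  0.        ,  0.        ,  1.        ]]))
{'t': 0.15, 'q': array([ 1.23289358,  0.47765383,  0.02235126,  1.55616902, -0.01154313,
        1.10929712, -0.08310326]), 'joint_vel': array([ 0.00018801, -0.00203844,  0.0008421 , -0.00241688, -0.00080352,
       -0.00111558,  0.00181506]), 'joint_torque': array([ 3.21259773e-03, -5.96929550e+01,  1.61045428e+00, -2.81493026e+01,
        1.26122357e-02,  6.49355730e-03, -5.63559098e-06]), 'eef_pos': array([ 0.15365153, -0.65679357,  0.20204328]), 'tool_rot': array([-6.91160682e-04,  9.93406325e-01,  1.14644599e-01, -1.11038257e-04]), 'contact_force': array([-0.21111288,  0.5153158 , -0.37117007]), 'torque': array([ 0.04135039,  0.0186117 , -0.02199682]), 'grasp_force': 0.0, 'gripper_width': 0.9974620042544998}
```

View pics/scene.png

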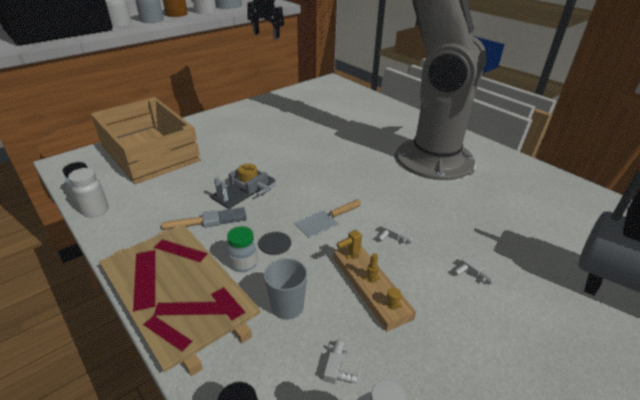

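View pics/side.png

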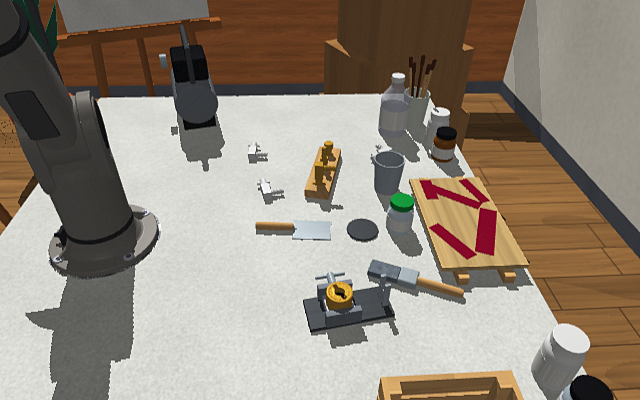

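The scene view shows the manifold at (247,178). The rack runs from (345,245) to (400,315), with a brass elbow at its near-robot end (355,243), a straight barb at (373,268) and a plug at (394,298). White look-alikes lie at (392,235), (472,272) and (337,362). In the side view the port is at (340,290), the fork at (384,290), the rack at (323,172), and the white ones at (257,152), (268,190) and (380,155). I choose the brass upright elbow and will check it in a close crop.

```bash
python3 - <<'E'
from h import *
import pickle
a,b,w=pickle.load(open('c.pkl','rb'))
def crop(c,x,y,w,h,s): return cv2.resize(c['pixels'][y:y+h,x:x+w,::-1],None,fx=s,fy=s,interpolation=cv2.INTER_CUBIC)
# tiles 400x300 each: 80x60 px x5
t=[crop(a,325,220,100,75,4),crop(b,285,135,80,60,5)]
t+=[crop(a,205,150,80,60,5),crop(b,300,255,100,75,4)]
cv2.imwrite('pics/crops.png',np.vstack([np.hstack(t[:2]),np.hstack(t[2:])]))
E
```

```text
(no output)
```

View pics/crops.png

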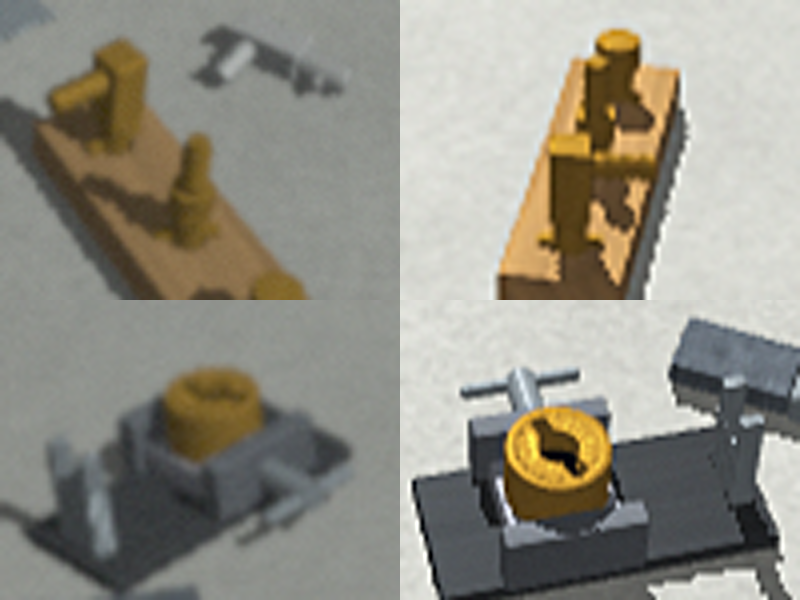

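```bash
python3 - <<'E'
from h import *
import pickle
a,b,w=pickle.load(open('c.pkl','rb'))
np.set_printoptions(precision=4,suppress=True)
P={'elbow top .088':((355.2,232.8),(319.4,163.6),.088),'tip .075':((339.2,244.5),(336,168),.075),
'port .06':((247.8,167),(339.75,290),.06),'fork':((220,179.8),(385.6,280.2),.07)}
for k,(p,q,z) in P.items(): print(k,atz(a,*p,z),atz(b,*q,z),tri(ray(a,*p),ray(b,*q)))
s1=atz(b,333.75,284.5,.06);s2=atz(b,344.25,296.25,.06);print('slots',s1,s2,np.degrees(np.arctan2(*(s1-s2)[1::-1])))
r=[atz(b,285+100/5,135+275/5,.025),atz(b,285+230/5,135+140/5+30,.025)];print(r)
print(R.from_quat(bot.get_obs()['tool_rot'][[1,2,3,0]]).as_matrix(),bot.get_obs()['t'])
E
```

```text
elbow top .088 [0.5043 0.1612 0.088 ] [0.5075 0.162  0.088 ] [0.5065 0.1619 0.0889]
tip .075 [0.5443 0.1564 0.075 ] [0.5503 0.1593 0.075 ] [0.5483 0.158  0.0772]
port .06 [ 0.5174 -0.2351  0.06  ] [ 0.5234 -0.2296  0.06  ] [ 0.5215 -0.2311  0.0629]
fork [ 0.6119 -0.2141  0.07  ] [ 0.6132 -0.2183  0.07  ] [ 0.6123 -0.2165  0.0686]
slots [ 0.5131 -0.2154  0.06  ] [ 0.5305 -0.2451  0.06  ] 120.34452006100643
[array([0.4693, 0.1349, 0.025 ]), array([0.5356, 0.1193, 0.025 ])]
[[ 0.9737  0.2278 -0.0004]
 [ 0.2278 -0.9737  0.0013]
 [-0.0001 -0.0014 -1.    ]] 0.15
```

```bash
cat >> h.py <<'E'
def pose():
    o=bot.get_obs(); return np.array(o['eef_pos']),R.from_quat(np.array(o['tool_rot'])[[1,2,3,0]])
def plan(p,yaw,n):
    """n equal rows to world p, tool x at yaw deg, tool down"""
    p0,r0=pose(); c,s=np.cos(np.radians(yaw)),np.sin(np.radians(yaw))
    rt=R.from_matrix(np.array([[c,s,0],[s,-c,0],[0,0,-1]]).T)
    w=(r0.inv()*rt).as_rotvec()
    o=bot.get_obs(); m=r0.as_matrix()
    print('t',o['t'],'yaw now',np.degrees(np.arctan2(m[1,0],m[0,0])),'pos',p0.round(4),'F',np.round(o['contact_force'],1),'q7',o['q'][6])
    d=(np.array(p)-p0)/n*1000; r=r0
    print('rotvec/row',np.degrees(w/n).round(2))
    for i in range(n): print(r.inv().apply(d).round(1)); r=r*R.from_rotvec(w/n)
E
python3 -c "
from h import *
plan([.52,-.232,.22],13,14)"|head -4
```

```text
t 0.15 yaw now 13.166258743139212 pos [ 0.1537 -0.6568  0.202 ] F [-0.2  0.5 -0.4] q7 -0.08310326119059232
rotvec/row [-0.01  0.    0.01]
[ 32.4 -23.6  -1.3]
[ 32.4 -23.6  -1.3]
```

>>> jog_arm(
  rows=[
    {"x": 32.4, "y": -23.6, "z": -1.3, "fingers": 50},
    {"x": 32.4, "y": -23.6, "z": -1.3},
    {"x": 32.4, "y": -23.6, "z": -1.3},
    {"x": 32.4, "y": -23.6, "z": -1.3},
    {"x": 32.4, "y": -23.6, "z": -1.3},
    {"x": 32.4, "y": -23.6, "z": -1.3},
    {"x": 32.4, "y": -23.6, "z": -1.3},
    {"x": 32.4, "y": -23.6, "z": -1.3},
  ],
)

```text
invalid input
```

>>> jog_arm(
  rows=[
    {"x": 32.4, "y": -23.6, "z": -1.3},
    {"x": 32.4, "y": -23.6, "z": -1.3},
    {"x": 32.4, "y": -23.6, "z": -1.3},
    {"x": 32.4, "y": -23.6, "z": -1.3},
    {"x": 32.4, "y": -23.6, "z": -1.3},
    {"x": 32.4, "y": -23.6, "z": -1.3},
    {"x": 0},
    {"x": 0},
  ],
)

```text
invalid input
```

```bash
python3 - <<'E'
from h import *
import pickle
c=snap('wrist','port.png');pickle.dump(c,open('port.pkl','wb'))
print(proj(c,[.5205,-.2318,.06]))
plan([.5065,.1619,.22],-5,16)
E
```

```text
[-332.14321242 -707.58651272]
t 0.2 yaw now 13.166190484995237 pos [ 0.1537 -0.6569  0.2022] F [-0.6  0.6  0.2] q7 -0.08311950167510694
rotvec/row [-0.    0.    1.14]
[ 33.1 -44.8  -1.1]
[ 32.2 -45.5  -1.1]
[ 31.3 -46.1  -1.1]
[ 30.4 -46.7  -1.1]
[ 29.5 -47.3  -1.1]
[ 28.5 -47.9  -1.1]
[ 27.6 -48.4  -1.1]
[ 26.6 -49.   -1.1]
[ 25.6 -49.5  -1.1]
[ 24.7 -50.   -1.1]
[ 23.7 -50.5  -1.1]
[ 22.7 -50.9  -1.1]
[ 21.6 -51.3  -1.1]
[ 20.6 -51.8  -1.1]
[ 19.6 -52.2  -1.1]
[ 18.6 -52.5  -1.1]
```

View pics/port.png

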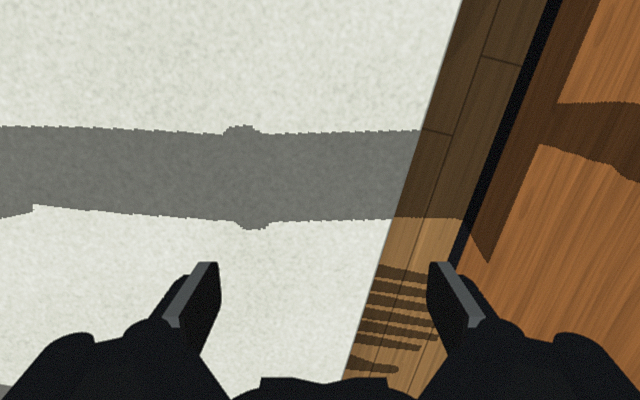

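The call was refused, so the picture shows only the start view with the table edge. I'll give every key in each row.

>>> jog_arm(
  rows=[
    {"x": 32.4, "y": -23.6, "z": -1.3, "ax": 0, "ay": 0, "az": 0, "fingers": 50},
    {"x": 32.4, "y": -23.6, "z": -1.3, "ax": 0, "ay": 0, "az": 0, "fingers": 50},
    {"x": 32.4, "y": -23.6, "z": -1.3, "ax": 0, "ay": 0, "az": 0, "fingers": 50},
    {"x": 32.4, "y": -23.6, "z": -1.3, "ax": 0, "ay": 0, "az": 0, "fingers": 50},
    {"x": 32.4, "y": -23.6, "z": -1.3, "ax": 0, "ay": 0, "az": 0, "fingers": 50},
    {"x": 32.4, "y": -23.6, "z": -1.3, "ax": 0, "ay": 0, "az": 0, "fingers": 50},
    {"x": 32.4, "y": -23.6, "z": -1.3, "ax": 0, "ay": 0, "az": 0, "fingers": 50},
    {"x": 32.4, "y": -23.6, "z": -1.3, "ax": 0, "ay": 0, "az": 0, "fingers": 50},
  ],
)

```text
t: 1.0
eef_pos: [0.3639, -0.413, 0.2133]
tool_rot: [0.0, 0.993, 0.115, -0.0]
contact_force: [0.6, -0.4, -0.2]
gripper_width: 0.586
grasp_force: 0.0
```

>>> jog_arm(
  rows=[
    {"x": 32.4, "y": -23.6, "z": -1.3, "ax": 0, "ay": 0, "az": 0, "fingers": 50},
    {"x": 32.4, "y": -23.6, "z": -1.3, "ax": 0, "ay": 0, "az": 0, "fingers": 50},
    {"x": 32.4, "y": -23.6, "z": -1.3, "ax": 0, "ay": 0, "az": 0, "fingers": 50},
    {"x": 32.4, "y": -23.6, "z": -1.3, "ax": 0, "ay": 0, "az": 0, "fingers": 50},
    {"x": 32.4, "y": -23.6, "z": -1.3, "ax": 0, "ay": 0, "az": 0, "fingers": 50},
    {"x": 32.4, "y": -23.6, "z": -1.3, "ax": 0, "ay": 0, "az": 0, "fingers": 50},
    {"x": 0, "y": 0, "z": 0, "ax": 0, "ay": 0, "az": 0, "fingers": 50},
    {"x": 0, "y": 0, "z": 0, "ax": 0, "ay": 0, "az": 0, "fingers": 50},
  ],
)

```text
t: 1.8
eef_pos: [0.5206, -0.2313, 0.2208]
tool_rot: [-0.0, 0.993, 0.116, -0.0]
contact_force: [0.0, -1.4, -0.2]
gripper_width: 0.589
grasp_force: 0.0
```

```bash
python3 - <<'E'
from h import *
import pickle
c=snap('wrist','port2.png');pickle.dump((c,pose()[0],pose()[1].as_matrix()),open('port.pkl','wb'))
print(proj(c,[.5205,-.2318,.06]),proj(c,[.6123,-.2165,.07]))
plan([.5065,.1619,.20],-5,10)
E
```

```text
[324.9794199  163.95955475] [332.52577677  59.09703714]
t 1.85 yaw now 13.163286662794901 pos [ 0.5197 -0.2327  0.2207] F [-0.5 -0.9  0.2] q7 -1.0987300022800839
rotvec/row [0.   0.01 1.82]
[  7.7 -38.7   2.1]
[  6.5 -38.9   2.1]
[  5.2 -39.1   2.1]
[  4.  -39.3   2.1]
[  2.7 -39.4   2.1]
[  1.5 -39.4   2.1]
[  0.2 -39.5   2.1]
[ -1.  -39.5   2.1]
[ -2.3 -39.4   2.1]
[ -3.5 -39.3   2.1]
```

View pics/port2.png

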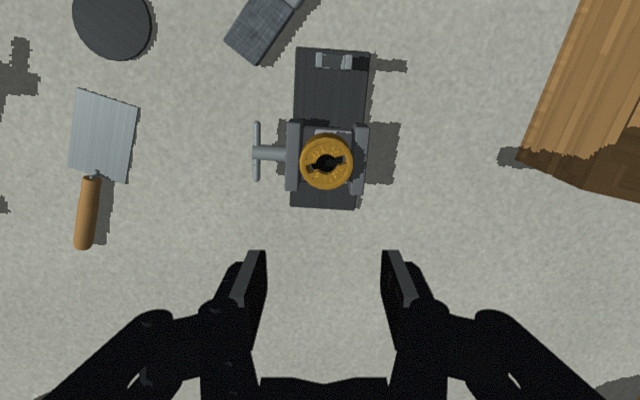

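The wrist view shows the brass collar at about (327,162) with slots running roughly left–right, and the fork tines around (334,62). I'll measure with segmentation.

```bash
python3 - <<'E'
from h import *
import pickle
c,p,m=pickle.load(open('port.pkl','rb'))
g=cv2.cvtColor(c['pixels'],cv2.COLOR_RGB2HSV)
sub=cv2.inRange(g,(12,120,60),(35,255,255)); sub[:120]=0;sub[205:]=0;sub[:,:290]=0;sub[:,370:]=0
ct=max(cv2.findContours(sub,cv2.RETR_EXTERNAL,cv2.CHAIN_APPROX_NONE)[0],key=cv2.contourArea)
h=cv2.convexHull(ct);e=cv2.fitEllipse(h);print(e,cv2.boundingRect(ct))
print(atz(c,*e[0],.06), 'diam px expected', np.linalg.norm(proj(c,[.52,-.232+.026,.06])-proj(c,[.52,-.232-.026,.06])))
# rectify at z=.06, 0.2mm/px, world axes (x right,y up), centred at guess
N=400;ctr=atz(c,*e[0],.06)
xs=(np.arange(N)-N/2)*2e-4
U=np.zeros((N,N,2),np.float32)
for i in range(N):
    for j in range(N): U[i,j]=proj(c,[ctr[0]+xs[j],ctr[1]-xs[i],.06])
img=cv2.remap(c['pixels'][:,:,::-1].copy(),U,None,cv2.INTER_CUBIC)
img=cv2.resize(img,(600,600))
cv2.circle(img,(300,300),int(.026/2e-4*1.5),(255,0,0),1);cv2.drawMarker(img,(300,300),(255,0,0))
cv2.imwrite('pics/rect.png',img)
for q in [(318,62),(349,62),(334,62)]: print(atz(c,*q,.07))
for q in [(296,47),(371,50),(289,206),(354,210)]: print('plate',atz(c,*q,.006))
E
```

```text
((325.59814453125, 161.28392028808594), (53.97365188598633, 56.57405471801758), 173.0362548828125) (299, 133, 54, 57)
[ 0.52316107 -0.23176985  0.06      ] diam px expected 54.745530941963224
[ 0.60726732 -0.20513971  0.07      ]
[ 0.61325506 -0.2305436   0.07      ]
[ 0.61035794 -0.2182521   0.07      ]
plate [ 0.61746842 -0.17925991  0.006     ]
plate [ 0.63193604 -0.2527918   0.006     ]
plate [ 0.45007131 -0.20631844  0.006     ]
plate [ 0.4624482  -0.28003201  0.006     ]
```

View pics/rect.png

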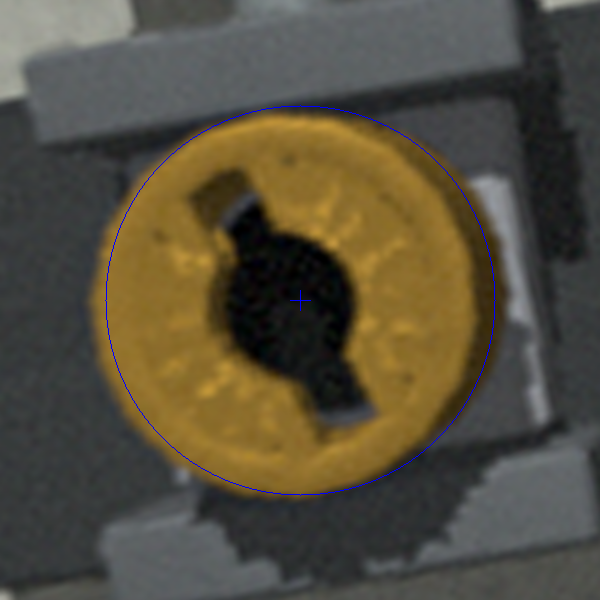

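>>> jog_arm(
  rows=[
    {"x": 7.7, "y": -38.7, "z": 2.1, "ax": 0, "ay": 0, "az": 1.8, "fingers": 50},
    {"x": 6.5, "y": -38.9, "z": 2.1, "ax": 0, "ay": 0, "az": 1.8, "fingers": 50},
    {"x": 5.2, "y": -39.1, "z": 2.1, "ax": 0, "ay": 0, "az": 1.8, "fingers": 50},
    {"x": 4.0, "y": -39.3, "z": 2.1, "ax": 0, "ay": 0, "az": 1.8, "fingers": 50},
    {"x": 2.7, "y": -39.4, "z": 2.1, "ax": 0, "ay": 0, "az": 1.8, "fingers": 50},
    {"x": 1.5, "y": -39.4, "z": 2.1, "ax": 0, "ay": 0, "az": 1.8, "fingers": 50},
    {"x": 0.2, "y": -39.5, "z": 2.1, "ax": 0, "ay": 0, "az": 1.8, "fingers": 50},
    {"x": -1.0, "y": -39.5, "z": 2.1, "ax": 0, "ay": 0, "az": 1.8, "fingers": 50},
  ],
)

```text
t: 2.65
eef_pos: [0.509, 0.0827, 0.2042]
tool_rot: [0.0, 1.0, -0.013, 0.0]
contact_force: [1.1, 0.2, -0.4]
gripper_width: 0.581
grasp_force: 0.0
```

>>> jog_arm(
  rows=[
    {"x": -2.3, "y": -39.4, "z": 2.1, "ax": 0, "ay": 0, "az": 1.8, "fingers": 50},
    {"x": -3.5, "y": -39.3, "z": 2.1, "ax": 0, "ay": 0, "az": 1.8, "fingers": 50},
    {"x": 0, "y": 0, "z": 0, "ax": 0, "ay": 0, "az": 0, "fingers": 50},
    {"x": 0, "y": 0, "z": 0, "ax": 0, "ay": 0, "az": 0, "fingers": 50},
    {"x": 0, "y": 0, "z": 0, "ax": 0, "ay": 0, "az": 0, "fingers": 50},
    {"x": 0, "y": 0, "z": 0, "ax": 0, "ay": 0, "az": 0, "fingers": 50},
    {"x": 0, "y": 0, "z": 0, "ax": 0, "ay": 0, "az": 0, "fingers": 50},
    {"x": 0, "y": 0, "z": 0, "ax": 0, "ay": 0, "az": 0, "fingers": 50},
  ],
)

```text
t: 3.45
eef_pos: [0.5066, 0.1613, 0.2001]
tool_rot: [0.0, 0.999, -0.043, 0.0]
contact_force: [0.3, 0.3, -0.2]
gripper_width: 0.587
grasp_force: 0.0
```

```bash
python3 - <<'E'
from h import *
import pickle
c=snap('wrist','elbow.png');pickle.dump((c,pose()[0],pose()[1].as_matrix()),open('elbow.pkl','wb'))
print(proj(c,[.5065,.1619,.088]))
plan([.5065,.1619,.20],-5,10)
im=c['pixels'][60:260,190:450,::-1];cv2.imwrite('pics/elbowc.png',cv2.resize(im,None,fx=3,fy=3,interpolation=cv2.INTER_CUBIC))
E
```

```text
[323.82513122 177.83472731]
t 3.5 yaw now -4.89047716681778 pos [0.5065 0.1616 0.2   ] F [-0.4 -0.  -0. ] q7 -2.1998066297238807
rotvec/row [ 0.   -0.    0.01]
[-0. -0.  0.]
[-0. -0.  0.]
[-0. -0.  0.]
[-0. -0.  0.]
[-0. -0.  0.]
[-0. -0.  0.]
[-0. -0.  0.]
[-0. -0.  0.]
[-0. -0.  0.]
[-0. -0.  0.]
```

View pics/elbowc.png

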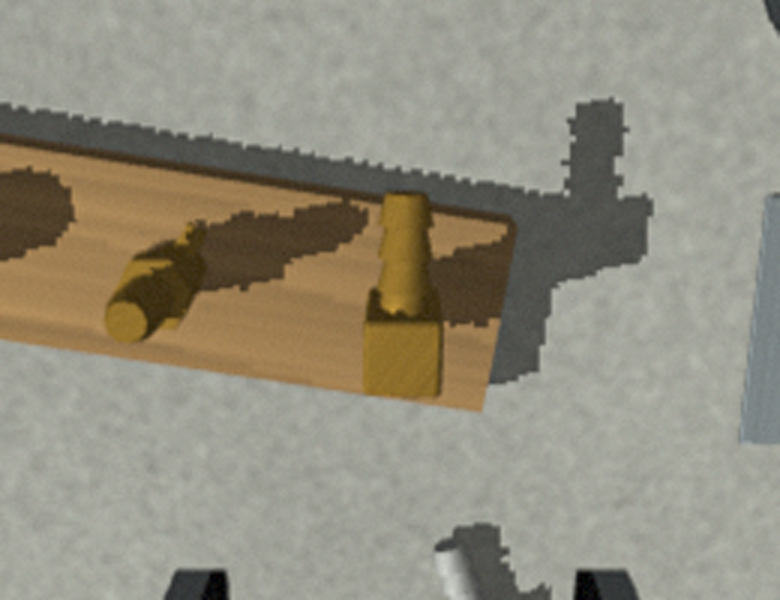

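Rectified port: centre of the opening and slots is at (284,302) in the rectified picture (about 2 mm left of the fitted centre), with the slots along about 119° in world. Elbow crop: the square top is centred at about (403,357), the barb points up to (406,195), and it is brass and standing in the rack end hole, so it is the right one.

```bash
python3 - <<'E'
from h import *
import pickle
c,p,m=pickle.load(open('elbow.pkl','rb'))
f=lambda u,v,z:atz(c,190+u/3,60+v/3,z)
q=[f(*a,.088) for a in [(365,319),(442,319),(439,397),(365,394)]]
print(np.mean(q,0)); 
for i in range(4):
    d=q[(i+1)%4]-q[i];print(np.linalg.norm(d)*1e3,np.degrees(np.arctan2(d[1],d[0])))
t=f(406,194,.075);d=t-np.mean(q,0);print('tip',t,np.hypot(*d[:2]),np.degrees(np.arctan2(d[1],d[0])))
d=t-f(403,312,.075);print(np.degrees(np.arctan2(d[1],d[0])))
# rack edges at z=.025
e=f(0,136,.025)-f(510,220,.025);print('rack dir',np.degrees(np.arctan2(-e[1],-e[0])))
e=f(0,342,.025)-f(482,411,.025);print('rack dir',np.degrees(np.arctan2(-e[1],-e[0])))
c1=f(513,222,.025);c2=f(483,411,.025);print(c1,c2,np.linalg.norm(c1-c2))
E
```

```text
[0.50528358 0.16165573 0.088     ]
20.80444333752921 -94.94589187368993
22.20348843992659 173.60138382401092
20.483600264793086 82.61493124110791
21.325765467829825 -5.546387350157704
tip [0.5476648  0.15710461 0.075     ] 0.04262487982022249 -6.129236463988232
-6.3287529397025235
rack dir -104.24670293162605
rack dir -103.52162131444155
[0.52912434 0.12400779 0.025     ] [0.46590526 0.13759371 0.025     ] 0.0646624323997925
```

>>> jog_arm(
  rows=[
    {"x": -1.0, "y": 0, "z": 30, "ax": 0, "ay": 0, "az": 1.1, "fingers": 50},
    {"x": 0, "y": 0, "z": 30, "ax": 0, "ay": 0, "az": 0, "fingers": 50},
    {"x": 0, "y": 0, "z": 30, "ax": 0, "ay": 0, "az": 0, "fingers": 50},
    {"x": 0, "y": 0, "z": 30, "ax": 0, "ay": 0, "az": 0, "fingers": 50},
    {"x": 0, "y": 0, "z": 20, "ax": 0, "ay": 0, "az": 0, "fingers": 50},
    {"x": 0, "y": 0, "z": 10, "ax": 0, "ay": 0, "az": 0, "fingers": 50},
    {"x": 0, "y": 0, "z": 0, "ax": 0, "ay": 0, "az": 0, "fingers": 50},
    {"x": 0, "y": 0, "z": 0, "ax": 0, "ay": 0, "az": 0, "fingers": 50},
  ],
)

```text
t: 4.3
eef_pos: [0.506, 0.1626, 0.0508]
tool_rot: [-0.0, 0.999, -0.052, 0.001]
contact_force: [-0.6, -0.9, 0.2]
gripper_width: 0.587
grasp_force: 0.0
```

>>> jog_arm(
  rows=[
    {"x": 0, "y": 0, "z": 0, "ax": 0, "ay": 0, "az": 0, "fingers": 15},
    {"x": 0, "y": 0, "z": 0, "ax": 0, "ay": 0, "az": 0, "fingers": 15},
    {"x": 0, "y": 0, "z": 0, "ax": 0, "ay": 0, "az": 0, "fingers": 15},
    {"x": 0, "y": 0, "z": 0, "ax": 0, "ay": 0, "az": 0, "fingers": 15},
    {"x": 0, "y": 0, "z": 0, "ax": 0, "ay": 0, "az": 0, "fingers": 15},
    {"x": 0, "y": 0, "z": 0, "ax": 0, "ay": 0, "az": 0, "fingers": 15},
    {"x": 0, "y": 0, "z": 0, "ax": 0, "ay": 0, "az": 0, "fingers": 15},
    {"x": 0, "y": 0, "z": 0, "ax": 0, "ay": 0, "az": 0, "fingers": 15},
  ],
  force=60,
)

```text
t: 5.1
eef_pos: [0.5063, 0.1626, 0.0513]
tool_rot: [-0.0, 0.999, -0.052, 0.001]
contact_force: [-1.2, -0.5, 4.8]
gripper_width: 0.234
grasp_force: 58.8
```

>>> jog_arm(
  rows=[
    {"x": 0, "y": 0, "z": -6, "ax": 0, "ay": 0, "az": 0, "fingers": 15},
    {"x": 0, "y": 0, "z": -10, "ax": 0, "ay": 0, "az": 0, "fingers": 15},
    {"x": 0, "y": 0, "z": -20, "ax": 0, "ay": 0, "az": 0, "fingers": 15},
    {"x": 0, "y": 0, "z": -25, "ax": 0, "ay": 0, "az": 0, "fingers": 15},
    {"x": 0, "y": 0, "z": -25, "ax": 0, "ay": 0, "az": 0, "fingers": 15},
    {"x": 0, "y": 0, "z": -24, "ax": 0, "ay": 0, "az": 0, "fingers": 15},
    {"x": 0, "y": 0, "z": 0, "ax": 0, "ay": 0, "az": 0, "fingers": 15},
    {"x": 0, "y": 0, "z": 0, "ax": 0, "ay": 0, "az": 0, "fingers": 15},
  ],
)

```text
t: 5.9
eef_pos: [0.5055, 0.1622, 0.1604]
tool_rot: [-0.0, 0.999, -0.052, 0.001]
contact_force: [0.0, -0.3, -2.4]
gripper_width: 0.232
grasp_force: 59.1
```

```bash
python3 - <<'E'
from h import *
import pickle
c=snap('wrist');d=snap('scene');pickle.dump((c,d,pose()[0],pose()[1].as_matrix()),open('held.pkl','wb'))
A=cv2.resize(c['pixels'][60:360,120:520,::-1],None,fx=1.5,fy=1.5);B=cv2.resize(d['pixels'][180:300,300:460,::-1],None,fx=1.25*1,fy=1.25)
im=np.zeros((600,600,3),np.uint8);im[:450]=A;im[450:,:200]=B
cv2.imwrite('pics/held.png',im)
plan([.521,-.232,.17],119,16)
E
```

```text
t 6.0 yaw now -5.934584365806371 pos [0.5045 0.1618 0.159 ] F [ 0.1  0.6 -2.8] q7 -2.243661622791305
rotvec/row [-0.    0.01 -7.81]
[ 3.6 24.4 -0.7]
[ 0.2 24.6 -0.7]
[-3.1 24.4 -0.7]
[-6.4 23.8 -0.7]
[-9.6 22.7 -0.7]
[-12.6  21.2  -0.7]
[-15.3  19.3  -0.7]
[-17.8  17.   -0.7]
[-20.   14.4  -0.7]
[-21.7  11.6  -0.7]
[-23.1   8.5  -0.7]
[-24.1   5.3  -0.7]
[-24.6   2.   -0.7]
[-24.6  -1.4  -0.7]
[-24.2  -4.7  -0.7]
[-23.3  -7.9  -0.7]
```

View pics/held.png

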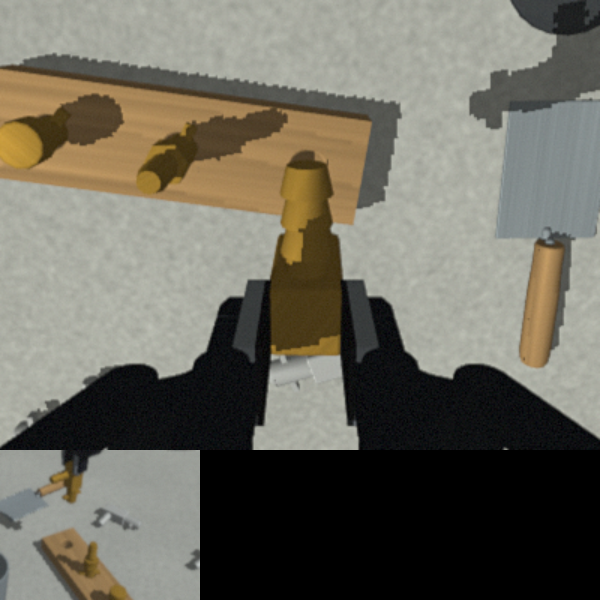

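The elbow is held upright between the pads, with its barb at (306,170) pointing towards the image top. The rack hole is empty and the neighbours stand undisturbed. Moving over the port at yaw 119°.

>>> jog_arm(
  rows=[
    {"x": 3.6, "y": 24.4, "z": -0.7, "ax": 0, "ay": 0, "az": -7.8, "fingers": 15},
    {"x": 0.2, "y": 24.6, "z": -0.7, "ax": 0, "ay": 0, "az": -7.8, "fingers": 15},
    {"x": -3.1, "y": 24.4, "z": -0.7, "ax": 0, "ay": 0, "az": -7.8, "fingers": 15},
    {"x": -6.4, "y": 23.8, "z": -0.7, "ax": 0, "ay": 0, "az": -7.8, "fingers": 15},
    {"x": -9.6, "y": 22.7, "z": -0.7, "ax": 0, "ay": 0, "az": -7.8, "fingers": 15},
    {"x": -12.6, "y": 21.2, "z": -0.7, "ax": 0, "ay": 0, "az": -7.8, "fingers": 15},
    {"x": -15.3, "y": 19.3, "z": -0.7, "ax": 0, "ay": 0, "az": -7.8, "fingers": 15},
    {"x": -17.8, "y": 17.0, "z": -0.7, "ax": 0, "ay": 0, "az": -7.8, "fingers": 15},
  ],
)

```text
t: 6.8
eef_pos: [0.5126, -0.0356, 0.1643]
tool_rot: [-0.001, 0.88, 0.476, -0.001]
contact_force: [0.3, -0.8, -1.1]
gripper_width: 0.229
grasp_force: 59.1
```

>>> jog_arm(
  rows=[
    {"x": -20.0, "y": 14.4, "z": -0.7, "ax": 0, "ay": 0, "az": -7.8, "fingers": 15},
    {"x": -21.7, "y": 11.6, "z": -0.7, "ax": 0, "ay": 0, "az": -7.8, "fingers": 15},
    {"x": -23.1, "y": 8.5, "z": -0.7, "ax": 0, "ay": 0, "az": -7.8, "fingers": 15},
    {"x": -24.1, "y": 5.3, "z": -0.7, "ax": 0, "ay": 0, "az": -7.8, "fingers": 15},
    {"x": -24.6, "y": 2.0, "z": -0.7, "ax": 0, "ay": 0, "az": -7.8, "fingers": 15},
    {"x": -24.6, "y": -1.4, "z": -0.7, "ax": 0, "ay": 0, "az": -7.8, "fingers": 15},
    {"x": -24.2, "y": -4.7, "z": -0.7, "ax": 0, "ay": 0, "az": -7.8, "fingers": 15},
    {"x": -23.3, "y": -7.9, "z": -0.7, "ax": 0, "ay": 0, "az": -7.8, "fingers": 15},
  ],
)

```text
t: 7.6
eef_pos: [0.5205, -0.2323, 0.1697]
tool_rot: [-0.001, 0.506, 0.862, -0.0]
contact_force: [0.4, 0.5, -2.1]
gripper_width: 0.233
grasp_force: 59.1
```

>>> jog_arm(
  rows=[
    {"x": 0, "y": 0, "z": 10, "ax": 0, "ay": 0, "az": 0, "fingers": 15},
    {"x": 0, "y": 0, "z": 10, "ax": 0, "ay": 0, "az": 0, "fingers": 15},
    {"x": 0, "y": 0, "z": 10, "ax": 0, "ay": 0, "az": 0, "fingers": 15},
    {"x": 0, "y": 0, "z": 10, "ax": 0, "ay": 0, "az": 0, "fingers": 15},
    {"x": 0, "y": 0, "z": 0, "ax": 0, "ay": 0, "az": 0, "fingers": 15},
    {"x": 0, "y": 0, "z": 0, "ax": 0, "ay": 0, "az": 0, "fingers": 15},
    {"x": 0, "y": 0, "z": 0, "ax": 0, "ay": 0, "az": 0, "fingers": 15},
    {"x": 0, "y": 0, "z": 0, "ax": 0, "ay": 0, "az": 0, "fingers": 15},
  ],
)

```text
t: 8.4
eef_pos: [0.5219, -0.2315, 0.1318]
tool_rot: [0.001, 0.508, 0.861, 0.0]
contact_force: [-0.3, -0.3, -0.7]
gripper_width: 0.234
grasp_force: 59.1
```

```bash
python3 - <<'E'
from h import *
import pickle
a=snap('scene');b=snap('side');pickle.dump((a,b),open('over.pkl','wb'))
A=cv2.resize(a['pixels'][110:210,190:290,::-1],None,fx=4,fy=4,interpolation=cv2.INTER_CUBIC)
B=cv2.resize(b['pixels'][220:320,290:390,::-1],None,fx=4,fy=4,interpolation=cv2.INTER_CUBIC)
cv2.imwrite('pics/over.png',np.hstack([A,B]))
plan([.5207,-.2314,.115],119,1)
for z in (.06,.092): print(proj(a,[.521,-.232,z]),proj(b,[.521,-.232,z]))
E
```

```text
t 8.5 yaw now 118.85983862102015 pos [ 0.5217 -0.2316  0.1317] F [-0.2  0.7 -1.8] q7 0.5337159224337334
rotvec/row [ 0.02  0.04 -0.14]
[ 0.7 -0.8 16.7]
[247.28156748 167.94013801] [338.60133175 291.03138855]
[246.16354012 157.61972945] [339.27126672 279.76590098]
```

View pics/over.png

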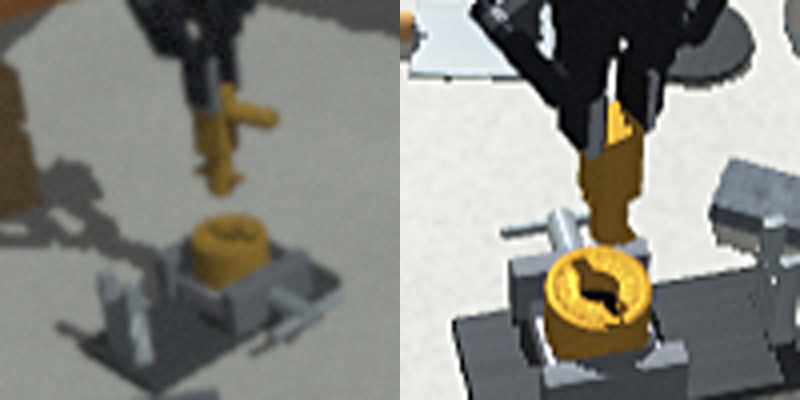

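```bash
python3 - <<'E'
from h import *
import pickle
a,b=pickle.load(open('over.pkl','rb'))
for n,c,(x0,x1),(y0,y1) in (('scene',a,(225,280),(132,190)),('side',b,(320,365),(245,312))):
    g=cv2.cvtColor(c['pixels'],cv2.COLOR_RGB2HSV);m=cv2.inRange(g,(10,110,40),(32,255,255))
    ax=[proj(c,[.521,-.232,z]) for z in np.linspace(.03,.16,60)]
    print(n)
    for v in range(y0,y1,1):
        u=np.where(m[v,x0:x1])[0]+x0
        if len(u): print(v,u.min(),u.max(),(u.min()+u.max())/2,'axis',round(float(np.interp(-v,[-q[1] for q in ax],[q[0] for q in ax])),1))
E
```

```text
scene
132 245 248 246.5 axis 243.6
133 245 247 246.0 axis 243.6
134 246 247 246.5 axis 243.6
135 246 248 247.0 axis 243.7
136 246 252 249.0 axis 243.8
137 245 256 250.5 axis 243.9
138 244 258 251.0 axis 244.0
139 239 258 248.5 axis 244.1
140 239 258 248.5 axis 244.3
141 239 247 243.0 axis 244.4
142 239 247 243.0 axis 244.5
143 239 247 243.0 axis 244.6
144 239 247 243.0 axis 244.7
145 240 248 244.0 axis 244.8
146 240 247 243.5 axis 244.9
147 240 247 243.5 axis 245.0
148 241 246 243.5 axis 245.1
149 242 246 244.0 axis 245.2
150 242 246 244.0 axis 245.3
151 242 247 244.5 axis 245.4
152 241 247 244.0 axis 245.6
153 242 248 245.0 axis 245.7
154 243 249 246.0 axis 245.8
155 243 247 245.0 axis 245.9
156 243 247 245.0 axis 246.0
157 243 246 244.5 axis 246.1
158 245 245 245.0 axis 246.2
164 246 250 248.0 axis 246.9
165 242 253 247.5 axis 247.0
166 240 254 247.0 axis 247.1
167 239 255 247.0 axis 247.2
168 239 255 247.0 axis 247.3
169 238 256 247.0 axis 247.4
170 238 256 247.0 axis 247.5
171 238 256 247.0 axis 247.6
172 238 256 247.0 axis 247.7
173 238 256 247.0 axis 247.8
174 239 256 247.5 axi
[... 1400 characters left out ...]
39.0
286 328 350 339.0 axis 338.9
287 328 350 339.0 axis 338.8
288 327 351 339.0 axis 338.8
289 326 351 338.5 axis 338.7
290 326 351 338.5 axis 338.7
291 326 352 339.0 axis 338.6
292 326 352 339.0 axis 338.5
293 326 352 339.0 axis 338.5
294 326 352 339.0 axis 338.4
295 326 352 339.0 axis 338.4
296 326 352 339.0 axis 338.3
297 326 352 339.0 axis 338.2
298 326 352 339.0 axis 338.2
299 326 352 339.0 axis 338.1
300 326 351 338.5 axis 338.1
301 326 351 338.5 axis 338.0
302 326 351 338.5 axis 338.0
303 327 351 339.0 axis 338.0
304 327 351 339.0 axis 338.0
305 327 351 339.0 axis 338.0
306 328 350 339.0 axis 338.0
307 328 347 337.5 axis 338.0
308 329 341 335.0 axis 338.0
309 330 336 333.0 axis 338.0
```

>>> jog_arm(
  rows=[
    {"x": 0.7, "y": -1.3, "z": 6, "ax": 0, "ay": 0, "az": 0, "fingers": 15},
    {"x": 0.7, "y": -1.3, "z": 6, "ax": 0, "ay": 0, "az": 0, "fingers": 15},
    {"x": 0, "y": 0, "z": 6, "ax": 0, "ay": 0, "az": 0, "fingers": 15},
    {"x": 0, "y": 0, "z": 4, "ax": 0, "ay": 0, "az": 0, "fingers": 15},
    {"x": 0, "y": 0, "z": 0, "ax": 0, "ay": 0, "az": 0, "fingers": 15},
    {"x": 0, "y": 0, "z": 0, "ax": 0, "ay": 0, "az": 0, "fingers": 15},
    {"x": 0, "y": 0, "z": 0, "ax": 0, "ay": 0, "az": 0, "fingers": 15},
    {"x": 0, "y": 0, "z": 0, "ax": 0, "ay": 0, "az": 0, "fingers": 15},
  ],
)

```text
t: 9.3
eef_pos: [0.5187, -0.2316, 0.1095]
tool_rot: [0.0, 0.509, 0.861, 0.0]
contact_force: [0.2, 0.4, -2.6]
gripper_width: 0.232
grasp_force: 59.1
```

```bash
cat > fit.py <<'E'
from h import *
from scipy.optimize import minimize
def mask(c,sat=110): return cv2.inRange(cv2.cvtColor(c['pixels'],cv2.COLOR_RGB2HSV),(10,sat,40),(32,255,255))
S=8
def poly(c,pts,M):
    u=np.array([proj(c,p) for p in pts])+.5
    cv2.fillConvexPoly(M,np.round(cv2.convexHull((u*S).astype(np.float32))).astype(np.int32),255)
def cyl(p,r,z0,z1,n=24):
    t=np.linspace(0,2*np.pi,n,endpoint=False)
    return [[p[0]+r*np.cos(k),p[1]+r*np.sin(k),z] for k in t for z in(z0,z1)]
def box(p,yaw,xr,yr,z0,z1):
    c,s=np.cos(yaw),np.sin(yaw); return [[p[0]+c*x-s*y,p[1]+s*x+c*y,z] for x in xr for y in yr for z in(z0,z1)]
def cost(c,m,roi,polys):
    x0,x1,y0,y1=roi; M=np.zeros((400*S,640*S),np.uint8)
    for q in polys: poly(c,q,M)
    M=cv2.resize(M[y0*S:y1*S,x0*S:x1*S],(x1-x0,y1-y0),interpolation=cv2.INTER_AREA)
    return np.abs(M/255.-m[y0:y1,x0:x1]/255.).sum()
def go(cams,polys,p0):
    ms=[mask(c) for c,_ in cams]
    f=lambda p:sum(cost(c,m,r,polys(p)) for (c,r),m in zip(cams,ms))
    r=minimize(f,p0,method='Nelder-Mead',options=dict(initial_simplex=np.array([p0]+[np.array(p0)+np.eye(len(p0))[i]*.004 for i in range(len(p0))]),xatol=1e-5,fatol=.05,maxiter=150));return r.x,r.fun
E
cat > meas.py <<'E'
from fit import *
a,b=snap('scene'),snap('side')
p,_=pose(); h=p[2]-.038
yaw=np.radians(119)
el=lambda q:[cyl(q,.009,q[2],q[2]+.031),box(q,yaw,(-.017,.017),(-.0035,.0035),q[2]+.012,q[2]+.016),box(q,yaw,(-.011,.011),(-.011,.011),q[2]+.030,q[2]+.075)]
va=int(proj(a,[p[0],p[1],h])[1]);vb=int(proj(b,[p[0],p[1],h])[1])
top=lambda c,dz:int(proj(c,[p[0],p[1],h+dz])[1])
for nm,cs in (('scene',[(a,(232,262,top(a,.043),va+2))]),('side',[(b,(325,360,top(b,.040),vb+1))])):
    print(nm,'elbow',go(cs,lambda q:el([q[0],q[1],h]),[.521,-.232]))
cs=[(a,(232,262,top(a,.043),va+2)),(b,(325,360,top(b,.040),vb+1))]
print('elbow both',go(cs,el,[.521,-.232,h]))
col=lambda q:[cyl(q,.026,.044,.06)]
ca=int(proj(a,[.521,-.232,.046])[1]);cb=int(proj(b,[.521,-.232,.046])[1])
ma=[(a,(232,262,va+3,ca)),(b,(322,358,vb+3,cb))]
print('collar',go(ma,col,[.521,-.232]))
print('TCP',p,bot.get_obs()['t'],bot.get_obs()['contact_force'])
E
python3 meas.py
```

```text
scene elbow (array([ 0.51884731, -0.23542142]), np.float64(54.65490196078431))
side elbow (array([ 0.52176721, -0.22735602]), np.float64(42.1764705882353))
elbow both (array([ 0.52120156, -0.22947423,  0.075045  ]), np.float64(96.74509803921569))
collar (array([ 0.52168934, -0.23202566]), np.float64(23.466666666666665))
TCP [ 0.51866165 -0.23161443  0.10938905] 9.4 [ 0.11583528 -0.4023723  -2.13472394]
```

>>> jog_arm(
  rows=[
    {"x": 0, "y": 0.4, "z": 2, "ax": 0, "ay": 0, "az": 0, "fingers": 15},
    {"x": 0, "y": 0, "z": 2, "ax": 0, "ay": 0, "az": 0, "fingers": 15},
    {"x": 0, "y": 0, "z": 2, "ax": 0, "ay": 0, "az": 0, "fingers": 15},
    {"x": 0, "y": 0, "z": 2, "ax": 0, "ay": 0, "az": 0, "fingers": 15},
    {"x": 0, "y": 0, "z": 1, "ax": 0, "ay": 0, "az": 0, "fingers": 15},
    {"x": 0, "y": 0, "z": 0, "ax": 0, "ay": 0, "az": 0, "fingers": 15},
    {"x": 0, "y": 0, "z": 0, "ax": 0, "ay": 0, "az": 0, "fingers": 15},
    {"x": 0, "y": 0, "z": 0, "ax": 0, "ay": 0, "az": 0, "fingers": 15},
  ],
)

```text
t: 10.2
eef_pos: [0.519, -0.2314, 0.1003]
tool_rot: [0.0, 0.509, 0.861, 0.0]
contact_force: [1.0, -0.7, -1.6]
gripper_width: 0.235
grasp_force: 59.1
```

```bash
python3 meas.py
```

```text
scene elbow (array([ 0.52362842, -0.22650024]), np.float64(60.537254901960786))
side elbow (array([ 0.52124023, -0.2280127 ]), np.float64(103.07058823529411))
elbow both (array([ 0.52229995, -0.22764991,  0.06097361]), np.float64(165.32941176470587))
collar (array([ 0.52138477, -0.2331748 ]), np.float64(16.07843137254902))
TCP [ 0.51897626 -0.23140332  0.10032378] 10.3 [ 0.40347317  0.15773931 -0.98568019]
```

>>> jog_arm(
  rows=[
    {"x": 0, "y": 0, "z": 1, "ax": 0, "ay": 0, "az": 0, "fingers": 15},
    {"x": 0, "y": 0, "z": 1, "ax": 0, "ay": 0, "az": 0, "fingers": 15},
    {"x": 0, "y": 0, "z": 1, "ax": 0, "ay": 0, "az": 0, "fingers": 15},
    {"x": 0, "y": 0, "z": 1, "ax": 0, "ay": 0, "az": 0, "fingers": 15},
    {"x": 0, "y": 0, "z": 1, "ax": 0, "ay": 0, "az": 0, "fingers": 15},
    {"x": 0, "y": 0, "z": 0, "ax": 0, "ay": 0, "az": 0, "fingers": 15},
    {"x": 0, "y": 0, "z": 0, "ax": 0, "ay": 0, "az": 0, "fingers": 15},
    {"x": 0, "y": 0, "z": 0, "ax": 0, "ay": 0, "az": 0, "fingers": 15},
  ],
)

```text
t: 11.1
eef_pos: [0.5188, -0.2315, 0.0952]
tool_rot: [-0.0, 0.509, 0.861, -0.0]
contact_force: [-0.2, -1.1, -1.0]
gripper_width: 0.235
grasp_force: 59.1
```

>>> jog_arm(
  rows=[
    {"x": 0, "y": 0, "z": 1, "ax": 0, "ay": 0, "az": 0, "fingers": 15},
    {"x": 0, "y": 0, "z": 1, "ax": 0, "ay": 0, "az": 0, "fingers": 15},
    {"x": 0, "y": 0, "z": 1, "ax": 0, "ay": 0, "az": 0, "fingers": 15},
    {"x": 0, "y": 0, "z": 1, "ax": 0, "ay": 0, "az": 0, "fingers": 15},
    {"x": 0, "y": 0, "z": 0, "ax": 0, "ay": 0, "az": 0, "fingers": 15},
    {"x": 0, "y": 0, "z": 0, "ax": 0, "ay": 0, "az": 0, "fingers": 15},
    {"x": 0, "y": 0, "z": 0, "ax": 0, "ay": 0, "az": 0, "fingers": 15},
    {"x": 0, "y": 0, "z": 0, "ax": 0, "ay": 0, "az": 0, "fingers": 15},
  ],
)

```text
t: 11.9
eef_pos: [0.5188, -0.2314, 0.0911]
tool_rot: [-0.0, 0.509, 0.861, -0.0]
contact_force: [-0.1, -1.8, -2.4]
gripper_width: 0.234
grasp_force: 59.0
```

```bash
python3 -c "
from h import *
o=bot.get_obs();print(o['torque'],o['contact_force'])"
```

```text
[-0.42186429  0.02405568 -0.01871489] [-0.06117748 -1.83279235 -2.3621942 ]
```

>>> jog_arm(
  rows=[
    {"x": -0.5, "y": -0.3, "z": 1, "ax": 0, "ay": 0, "az": 0, "fingers": 15},
    {"x": 0, "y": 0, "z": 1, "ax": 0, "ay": 0, "az": 0, "fingers": 15},
    {"x": 0, "y": 0, "z": 1, "ax": 0, "ay": 0, "az": 0, "fingers": 15},
    {"x": 0, "y": 0, "z": 1, "ax": 0, "ay": 0, "az": 0, "fingers": 15},
    {"x": 0, "y": 0, "z": 0, "ax": 0, "ay": 0, "az": 0, "fingers": 15},
    {"x": 0, "y": 0, "z": 0, "ax": 0, "ay": 0, "az": 0, "fingers": 15},
    {"x": 0, "y": 0, "z": 0, "ax": 0, "ay": 0, "az": 0, "fingers": 15},
    {"x": 0, "y": 0, "z": 0, "ax": 0, "ay": 0, "az": 0, "fingers": 15},
  ],
)

```text
t: 12.7
eef_pos: [0.5189, -0.2319, 0.0872]
tool_rot: [-0.0, 0.509, 0.861, 0.0]
contact_force: [-0.3, -0.7, -1.8]
gripper_width: 0.236
grasp_force: 59.1
```

```bash
python3 -c "
from h import *
o=bot.get_obs();print(o['torque'],o['contact_force'])"
```

```text
[-0.1493968   0.02899628 -0.00367817] [-0.33510113 -0.72917646 -1.83463886]
```

>>> jog_arm(
  rows=[
    {"x": -0.3, "y": -0.2, "z": 1, "ax": 0, "ay": 0, "az": 0, "fingers": 15},
    {"x": 0, "y": 0, "z": 1, "ax": 0, "ay": 0, "az": 0, "fingers": 15},
    {"x": 0, "y": 0, "z": 1, "ax": 0, "ay": 0, "az": 0, "fingers": 15},
    {"x": 0, "y": 0, "z": 0.5, "ax": 0, "ay": 0, "az": 0, "fingers": 15},
    {"x": 0, "y": 0, "z": 0, "ax": 0, "ay": 0, "az": 0, "fingers": 15},
    {"x": 0, "y": 0, "z": 0, "ax": 0, "ay": 0, "az": 0, "fingers": 15},
    {"x": 0, "y": 0, "z": 0, "ax": 0, "ay": 0, "az": 0, "fingers": 15},
    {"x": 0, "y": 0, "z": 0, "ax": 0, "ay": 0, "az": 0, "fingers": 15},
  ],
)

```text
t: 13.5
eef_pos: [0.5188, -0.2323, 0.0837]
tool_rot: [0.0, 0.509, 0.861, 0.0]
contact_force: [-0.6, -0.5, -2.1]
gripper_width: 0.234
grasp_force: 59.1
```

```bash
python3 -c "
from h import *
o=bot.get_obs();print(o['torque'],o['contact_force'])"
```

```text
[ 0.00226383 -0.03446357 -0.0503496 ] [-0.61668167 -0.51657964 -2.06379845]
```

>>> jog_arm(
  rows=[
    {"x": 0, "y": 0, "z": 1, "ax": 0, "ay": 0, "az": 0, "fingers": 15},
    {"x": 0, "y": 0, "z": 1, "ax": 0, "ay": 0, "az": 0, "fingers": 15},
    {"x": 0, "y": 0, "z": 1, "ax": 0, "ay": 0, "az": 0, "fingers": 15},
    {"x": 0, "y": 0, "z": 0, "ax": 0, "ay": 0, "az": 0, "fingers": 15},
    {"x": 0, "y": 0, "z": 0, "ax": 0, "ay": 0, "az": 0, "fingers": 15},
    {"x": 0, "y": 0, "z": 0, "ax": 0, "ay": 0, "az": 0, "fingers": 15},
    {"x": 0, "y": 0, "z": 0, "ax": 0, "ay": 0, "az": 0, "fingers": 15},
    {"x": 0, "y": 0, "z": 0, "ax": 0, "ay": 0, "az": 0, "fingers": 15},
  ],
)

```text
t: 14.3
eef_pos: [0.5188, -0.2323, 0.0807]
tool_rot: [0.0, 0.509, 0.861, -0.0]
contact_force: [0.3, -0.3, -1.1]
gripper_width: 0.236
grasp_force: 59.1
```

```bash
python3 -c "
from h import *
o=bot.get_obs();print(o['torque'],o['contact_force'])"
```

```text
[ 0.0310934  -0.00965823 -0.03356906] [ 0.26486553 -0.27146068 -1.11689998]
```

>>> jog_arm(
  rows=[
    {"x": 0, "y": 0, "z": 1, "ax": 0, "ay": 0, "az": 0, "fingers": 15},
    {"x": 0, "y": 0, "z": 1, "ax": 0, "ay": 0, "az": 0, "fingers": 15},
    {"x": 0, "y": 0, "z": 1, "ax": 0, "ay": 0, "az": 0, "fingers": 15},
    {"x": 0, "y": 0, "z": 0.5, "ax": 0, "ay": 0, "az": 0, "fingers": 15},
    {"x": 0, "y": 0, "z": 0, "ax": 0, "ay": 0, "az": 0, "fingers": 15},
    {"x": 0, "y": 0, "z": 0, "ax": 0, "ay": 0, "az": 0, "fingers": 15},
    {"x": 0, "y": 0, "z": 0, "ax": 0, "ay": 0, "az": 0, "fingers": 15},
    {"x": 0, "y": 0, "z": 0, "ax": 0, "ay": 0, "az": 0, "fingers": 15},
  ],
)

```text
t: 15.1
eef_pos: [0.5189, -0.2323, 0.0773]
tool_rot: [0.0, 0.509, 0.861, 0.0]
contact_force: [-0.5, 0.6, -2.4]
gripper_width: 0.232
grasp_force: 59.1
```

```bash
python3 -c "
from h import *
o=bot.get_obs();print(o['torque'],o['contact_force'])"
```

```text
[-0.02657875  0.04690102  0.03586813] [-0.47888847  0.63405376 -2.371497  ]
```

Still free. I'll feel for the seal with small steps.

>>> jog_arm(
  rows=[
    {"x": 0, "y": 0, "z": 0.5, "ax": 0, "ay": 0, "az": 0, "fingers": 15},
    {"x": 0, "y": 0, "z": 0.5, "ax": 0, "ay": 0, "az": 0, "fingers": 15},
    {"x": 0, "y": 0, "z": 0.5, "ax": 0, "ay": 0, "az": 0, "fingers": 15},
    {"x": 0, "y": 0, "z": 0, "ax": 0, "ay": 0, "az": 0, "fingers": 15},
    {"x": 0, "y": 0, "z": 0, "ax": 0, "ay": 0, "az": 0, "fingers": 15},
    {"x": 0, "y": 0, "z": 0, "ax": 0, "ay": 0, "az": 0, "fingers": 15},
    {"x": 0, "y": 0, "z": 0, "ax": 0, "ay": 0, "az": 0, "fingers": 15},
    {"x": 0, "y": 0, "z": 0, "ax": 0, "ay": 0, "az": 0, "fingers": 15},
  ],
)

```text
t: 15.9
eef_pos: [0.519, -0.2324, 0.0758]
tool_rot: [0.0, 0.509, 0.861, 0.0]
contact_force: [-0.7, -0.4, 2.4]
gripper_width: 0.235
grasp_force: 59.7
```

```bash
python3 -c "
from h import *
o=bot.get_obs();print(o['torque'],o['contact_force'])"
```

```text
[-0.05132726  0.10126231  0.00120441] [-0.72953086 -0.42188518  2.42458452]
```

>>> jog_arm(
  rows=[
    {"x": 0, "y": 0, "z": 0, "ax": 0, "ay": 0, "az": 3, "fingers": 15},
    {"x": 0, "y": 0, "z": 0, "ax": 0, "ay": 0, "az": 3, "fingers": 15},
    {"x": 0, "y": 0, "z": 0, "ax": 0, "ay": 0, "az": 3, "fingers": 15},
    {"x": 0, "y": 0, "z": 0, "ax": 0, "ay": 0, "az": 3, "fingers": 15},
    {"x": 0, "y": 0, "z": 0, "ax": 0, "ay": 0, "az": 3, "fingers": 15},
    {"x": 0, "y": 0, "z": 0, "ax": 0, "ay": 0, "az": 0, "fingers": 15},
    {"x": 0, "y": 0, "z": 0, "ax": 0, "ay": 0, "az": 0, "fingers": 15},
    {"x": 0, "y": 0, "z": 0, "ax": 0, "ay": 0, "az": 0, "fingers": 15},
  ],
)

```text
t: 16.7
eef_pos: [0.5192, -0.2323, 0.0758]
tool_rot: [0.0, 0.616, 0.788, 0.0]
contact_force: [0.8, -0.5, 3.3]
gripper_width: 0.235
grasp_force: 59.7
```

```bash
cat > st.py <<'E'
from h import *
o=bot.get_obs();p,r=pose();m=r.as_matrix()
print('t',o['t'],'yaw %.2f'%np.degrees(np.arctan2(m[1,0],m[0,0])),'tilt',np.degrees(m[:2,2]).round(2),p.round(4),'F',o['contact_force'].round(2),'Ftool',r.inv().apply(o['contact_force']).round(2),'M',o['torque'].round(3))
E
python3 st.py
```

```text
t 16.7 yaw 103.93 tilt [ 0.04 -0.  ] [ 0.5192 -0.2323  0.0758] F [ 0.85 -0.52  3.28] Ftool [-0.71  0.7  -3.28] M [-0.053 -0.113  0.019]
```

>>> jog_arm(
  rows=[
    {"x": 0, "y": 0, "z": 0.1, "ax": 0, "ay": 0, "az": 3, "fingers": 15},
    {"x": 0, "y": 0, "z": 0.1, "ax": 0, "ay": 0, "az": 3, "fingers": 15},
    {"x": 0, "y": 0, "z": 0.1, "ax": 0, "ay": 0, "az": 3, "fingers": 15},
    {"x": 0, "y": 0, "z": 0.1, "ax": 0, "ay": 0, "az": 3, "fingers": 15},
    {"x": 0, "y": 0, "z": 0.1, "ax": 0, "ay": 0, "az": 3, "fingers": 15},
    {"x": 0, "y": 0, "z": 0.1, "ax": 0, "ay": 0, "az": 3, "fingers": 15},
    {"x": 0, "y": 0, "z": 0, "ax": 0, "ay": 0, "az": 0, "fingers": 15},
    {"x": 0, "y": 0, "z": 0, "ax": 0, "ay": 0, "az": 0, "fingers": 15},
  ],
)

```text
t: 17.5
eef_pos: [0.5191, -0.2324, 0.0753]
tool_rot: [0.0, 0.732, 0.682, 0.0]
contact_force: [0.5, -0.7, 4.9]
gripper_width: 0.233
grasp_force: 59.8
```

```bash
python3 st.py
```

```text
t 17.5 yaw 85.97 tilt [ 0.03 -0.01] [ 0.5191 -0.2324  0.0753] F [ 0.48 -0.7   4.92] Ftool [-0.66  0.54 -4.92] M [-0.036 -0.032 -0.012]
```

>>> jog_arm(
  rows=[
    {"x": 0, "y": 0, "z": 0.1, "ax": 0, "ay": 0, "az": 3, "fingers": 15},
    {"x": 0, "y": 0, "z": 0.1, "ax": 0, "ay": 0, "az": 3, "fingers": 15},
    {"x": 0, "y": 0, "z": 0.1, "ax": 0, "ay": 0, "az": 3, "fingers": 15},
    {"x": 0, "y": 0, "z": 0.1, "ax": 0, "ay": 0, "az": 3, "fingers": 15},
    {"x": 0, "y": 0, "z": 0.1, "ax": 0, "ay": 0, "az": 3, "fingers": 15},
    {"x": 0, "y": 0, "z": 0.1, "ax": 0, "ay": 0, "az": 3, "fingers": 15},
    {"x": 0, "y": 0, "z": 0, "ax": 0, "ay": 0, "az": 0, "fingers": 15},
    {"x": 0, "y": 0, "z": 0, "ax": 0, "ay": 0, "az": 0, "fingers": 15},
  ],
)

```text
t: 18.3
eef_pos: [0.5191, -0.2324, 0.0747]
tool_rot: [0.0, 0.829, 0.559, 0.0]
contact_force: [0.5, -0.4, 5.6]
gripper_width: 0.232
grasp_force: 59.9
```

```bash
python3 st.py
```

```text
t 18.3 yaw 67.99 tilt [ 0.03 -0.01] [ 0.5191 -0.2324  0.0747] F [ 0.54 -0.41  5.58] Ftool [-0.18  0.65 -5.58] M [-0.119 -0.018  0.017]
```

>>> jog_arm(
  rows=[
    {"x": 0, "y": 0, "z": 0.12, "ax": 0, "ay": 0, "az": 3, "fingers": 15},
    {"x": 0, "y": 0, "z": 0.12, "ax": 0, "ay": 0, "az": 3, "fingers": 15},
    {"x": 0, "y": 0, "z": 0.12, "ax": 0, "ay": 0, "az": 3, "fingers": 15},
    {"x": 0, "y": 0, "z": 0.12, "ax": 0, "ay": 0, "az": 3, "fingers": 15},
    {"x": 0, "y": 0, "z": 0.12, "ax": 0, "ay": 0, "az": 3, "fingers": 15},
    {"x": 0, "y": 0, "z": 0.12, "ax": 0, "ay": 0, "az": 3, "fingers": 15},
    {"x": 0, "y": 0, "z": 0, "ax": 0, "ay": 0, "az": 0, "fingers": 15},
    {"x": 0, "y": 0, "z": 0, "ax": 0, "ay": 0, "az": 0, "fingers": 15},
  ],
)

```text
t: 19.1
eef_pos: [0.5195, -0.2324, 0.0741]
tool_rot: [0.0, 0.906, 0.423, 0.001]
contact_force: [0.6, 0.1, 5.5]
gripper_width: 0.236
grasp_force: 59.9
```

```bash
python3 st.py
```

```text
t 19.1 yaw 49.99 tilt [ 0.08 -0.02] [ 0.5195 -0.2324  0.0741] F [0.63 0.15 5.46] Ftool [ 0.52  0.4  -5.46] M [-0.087 -0.229  0.012]
```

>>> jog_arm(
  rows=[
    {"x": 0, "y": 0, "z": 0.12, "ax": 0, "ay": 0, "az": 3, "fingers": 15},
    {"x": 0, "y": 0, "z": 0.12, "ax": 0, "ay": 0, "az": 3, "fingers": 15},
    {"x": 0, "y": 0, "z": 0.12, "ax": 0, "ay": 0, "az": 3, "fingers": 15},
    {"x": 0, "y": 0, "z": 0.12, "ax": 0, "ay": 0, "az": 3, "fingers": 15},
    {"x": 0, "y": 0, "z": 0.12, "ax": 0, "ay": 0, "az": 3, "fingers": 15},
    {"x": 0, "y": 0, "z": 0.12, "ax": 0, "ay": 0, "az": 3, "fingers": 15},
    {"x": 0, "y": 0, "z": 0, "ax": 0, "ay": 0, "az": 0, "fingers": 15},
    {"x": 0, "y": 0, "z": 0, "ax": 0, "ay": 0, "az": 0, "fingers": 15},
  ],
)

```text
t: 19.9
eef_pos: [0.5199, -0.2323, 0.0735]
tool_rot: [0.0, 0.961, 0.276, 0.001]
contact_force: [2.1, -1.3, 5.9]
gripper_width: 0.231
grasp_force: 59.9
```

```bash
python3 st.py
```

```text
t 19.9 yaw 32.00 tilt [ 0.12 -0.02] [ 0.5199 -0.2323  0.0735] F [ 2.06 -1.25  5.86] Ftool [ 1.09  2.16 -5.86] M [-0.025 -0.409  0.017]
```

>>> jog_arm(
  rows=[
    {"x": 0.5, "y": 0.3, "z": 0.12, "ax": 0, "ay": 0, "az": 3, "fingers": 15},
    {"x": 0.2, "y": 0, "z": 0.12, "ax": 0, "ay": 0, "az": 3, "fingers": 15},
    {"x": 0, "y": 0, "z": 0.12, "ax": 0, "ay": 0, "az": 3, "fingers": 15},
    {"x": 0, "y": 0, "z": 0.12, "ax": 0, "ay": 0, "az": 3, "fingers": 15},
    {"x": 0, "y": 0, "z": 0.12, "ax": 0, "ay": 0, "az": 3, "fingers": 15},
    {"x": 0, "y": 0, "z": 0.12, "ax": 0, "ay": 0, "az": 3, "fingers": 15},
    {"x": 0, "y": 0, "z": 0, "ax": 0, "ay": 0, "az": 0, "fingers": 15},
    {"x": 0, "y": 0, "z": 0, "ax": 0, "ay": 0, "az": 0, "fingers": 15},
  ],
)

```text
t: 20.7
eef_pos: [0.5205, -0.2323, 0.0728]
tool_rot: [0.0, 0.993, 0.122, 0.001]
contact_force: [0.5, 0.2, 7.2]
gripper_width: 0.231
grasp_force: 60.1
```

```bash
python3 st.py; python3 - <<'E'
from h import *
import pickle
c=snap('wrist');a=snap('scene');b=snap('side');pickle.dump((c,a,b),open('fin.pkl','wb'))
im=np.zeros((600,800,3),np.uint8)
im[:600,:500]=cv2.resize(c['pixels'][0:300,200:450,::-1],None,fx=2,fy=2,interpolation=cv2.INTER_CUBIC)
im[:300,500:]=cv2.resize(a['pixels'][115:215,190:290,::-1],None,fx=3,fy=3,interpolation=cv2.INTER_CUBIC)
im[300:,500:]=cv2.resize(b['pixels'][230:330,305:405,::-1],None,fx=3,fy=3,interpolation=cv2.INTER_CUBIC)
cv2.imwrite('pics/fin.png',im)
E
```

```text
t 20.7 yaw 13.99 tilt [ 0.09 -0.02] [ 0.5205 -0.2323  0.0728] F [0.53 0.2  7.22] Ftool [ 0.57 -0.07 -7.22] M [ 0.047 -0.219  0.027]
```

View pics/fin.png

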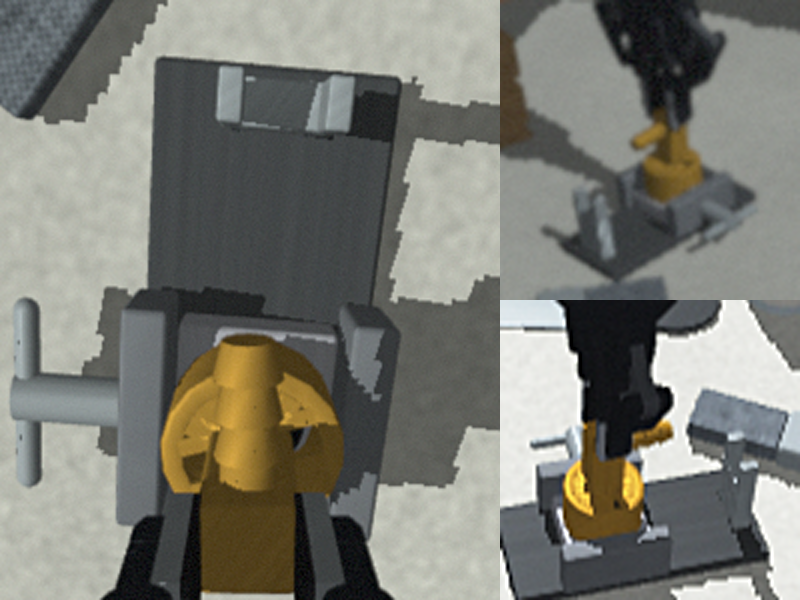

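```bash
python3 - <<'E'
from h import *
import pickle
c,a,b=pickle.load(open('fin.pkl','rb'))
f=lambda u,v,z:atz(c,200+u/2,v/2,z)[:2]
an=lambda d:np.degrees(np.arctan2(d[1],d[0])).round(2)
print('barb',[an(f(252,y0,.097)-f(248,485,.097)) for y0 in (343,380)], an(f(252,343,.097)-[.5215,-.232]), f(252,343,.097))
print('body edges at top', [an(f(201,500,.11)-f(201,590,.11)),an(f(295,500,.11)-f(295,590,.11))], f(248,590,.11))
print('plate',an(f(157,62,.006)-f(148,285,.006)),an(f(400,82,.006)-f(373,300,.006)))
print('jaw edge',an(f(120,312,.044)-f(117,520,.044)))
for z in (.07,.06):
  fk=(f(230,95,z)+f(338,102,z))/2; print('fork',fk,an(fk-np.array([.5215,-.232])),an(fk-f(248,540,.1)))
# tine-to-tine perpendicular
e=f(338,102,.07)-f(230,95,.07); print('tines perp',an(e)+90,np.linalg.norm(e))
print(proj(c,[.5215,-.232,.06])*2-[400,0])
E
```

```text
barb [np.float64(12.52), np.float64(12.0)] 13.43 [ 0.56119074 -0.22252081]
body edges at top [np.float64(12.8), np.float64(15.15)] [ 0.51064256 -0.23421243]
plate 9.19 10.11
jaw edge 9.97
fork [ 0.61122411 -0.21761409] 9.11 9.07
fork [ 0.61193296 -0.21793383] 8.84 8.82
tines perp 10.489999999999995 0.02440836609207759
[249.44820173 450.82823809]
```

>>> jog_arm(
  rows=[
    {"x": 0, "y": 0, "z": 0.1, "ax": 0, "ay": 0, "az": 2, "fingers": 15},
    {"x": 0, "y": 0, "z": 0, "ax": 0, "ay": 0, "az": 1, "fingers": 15},
    {"x": 0, "y": 0, "z": 0, "ax": 0, "ay": 0, "az": 1, "fingers": 15},
    {"x": 0, "y": 0, "z": 0, "ax": 0, "ay": 0, "az": 0, "fingers": 15},
    {"x": 0, "y": 0, "z": 0, "ax": 0, "ay": 0, "az": 0, "fingers": 15},
    {"x": 0, "y": 0, "z": 0, "ax": 0, "ay": 0, "az": 0, "fingers": 15},
    {"x": 0, "y": 0, "z": 0, "ax": 0, "ay": 0, "az": 0, "fingers": 15},
    {"x": 0, "y": 0, "z": 0, "ax": 0, "ay": 0, "az": 0, "fingers": 15},
  ],
)

```text
t: 21.65
eef_pos: [0.5206, -0.2323, 0.0727]
tool_rot: [0.0, 0.996, 0.087, 0.001]
contact_force: [1.3, 0.4, 5.9]
gripper_width: 0.233
grasp_force: 60.0
```

```bash
python3 st.py
```

```text
t 21.65 yaw 10.00 tilt [ 0.1  -0.02] [ 0.5206 -0.2323  0.0727] F [1.31 0.44 5.86] Ftool [ 1.37 -0.21 -5.86] M [-0.051 -0.302  0.034]
```

>>> jog_arm(
  rows=[
    {"x": 0, "y": 0, "z": 0, "ax": 0, "ay": 0, "az": 0, "fingers": 30},
    {"x": 0, "y": 0, "z": 0, "ax": 0, "ay": 0, "az": 0, "fingers": 40},
    {"x": 0, "y": 0, "z": 0, "ax": 0, "ay": 0, "az": 0, "fingers": 50},
    {"x": 0, "y": 0, "z": 0, "ax": 0, "ay": 0, "az": 0, "fingers": 50},
    {"x": 0, "y": 0, "z": 0, "ax": 0, "ay": 0, "az": 0, "fingers": 50},
    {"x": 0, "y": 0, "z": 0, "ax": 0, "ay": 0, "az": 0, "fingers": 50},
    {"x": 0, "y": 0, "z": -3, "ax": 0, "ay": 0, "az": 0, "fingers": 50},
    {"x": 0, "y": 0, "z": -10, "ax": 0, "ay": 0, "az": 0, "fingers": 50},
  ],
)

```text
t: 22.45
eef_pos: [0.5188, -0.2319, 0.0849]
tool_rot: [-0.0, 0.996, 0.086, -0.001]
contact_force: [-1.3, -0.8, 0.3]
gripper_width: 0.581
grasp_force: 0.0
```

>>> jog_arm(
  rows=[
    {"x": 0, "y": 0, "z": -20, "ax": 0, "ay": 0, "az": 0, "fingers": 50},
    {"x": 0, "y": 0, "z": -25, "ax": 0, "ay": 0, "az": 0, "fingers": 50},
    {"x": 0, "y": 0, "z": -25, "ax": 0, "ay": 0, "az": 0, "fingers": 50},
    {"x": 0, "y": 0, "z": -25, "ax": 0, "ay": 0, "az": 0, "fingers": 50},
    {"x": 0, "y": 0, "z": -20, "ax": 0, "ay": 0, "az": 0, "fingers": 50},
    {"x": 0, "y": 0, "z": -10, "ax": 0, "ay": 0, "az": 0, "fingers": 50},
    {"x": 0, "y": 0, "z": 0, "ax": 0, "ay": 0, "az": 0, "fingers": 50},
    {"x": 0, "y": 0, "z": 0, "ax": 0, "ay": 0, "az": 0, "fingers": 50},
  ],
)

```text
t: 23.25
eef_pos: [0.5191, -0.2321, 0.2097]
tool_rot: [-0.0, 0.996, 0.086, -0.0]
contact_force: [-0.3, -0.2, -0.5]
gripper_width: 0.583
grasp_force: 0.0
```

```bash
python3 st.py; python3 - <<'E'
from h import *
import pickle
c=snap('wrist','last.png');pickle.dump(c,open('last.pkl','wb'))
# brass mask: body-barb symmetric axis. unwarp at z=.097 and report row centre of barb beyond the collar
g=cv2.cvtColor(c['pixels'],cv2.COLOR_RGB2HSV);m=cv2.inRange(g,(10,110,40),(32,255,255))
print('proj port',proj(c,[.5215,-.232,.06]),'tip pred',proj(c,[.5215+.042*np.cos(np.radians(9.5)),-.232+.042*np.sin(np.radians(9.5)),.097]),'body top',proj(c,[.5215,-.232,.11]))
for v in range(100,215,3):
    u=np.where(m[v,270:380])[0]+270
    if len(u):
        k=(u.min()+u.max())/2;print(v,u.min(),u.max(),atz(c,k+.0,v,.097)[:2].round(4))
E
```

```text
t 23.25 yaw 9.87 tilt [-0.04  0.01] [ 0.5191 -0.2321  0.2097] F [-0.29 -0.21 -0.5 ] Ftool [-0.32  0.15  0.5 ] M [-0.003 -0.05   0.001]
proj port [324.83499849 164.04641475] tip pred [325.32938632 123.06226701] body top [324.99733153 179.33435302]
124 316 331 [ 0.562  -0.2238]
127 316 331 [ 0.5597 -0.2242]
130 316 332 [ 0.5574 -0.225 ]
133 315 333 [ 0.5551 -0.2254]
136 312 338 [ 0.5529 -0.2266]
139 308 342 [ 0.5506 -0.227 ]
142 305 345 [ 0.5482 -0.2274]
145 303 347 [ 0.5458 -0.2278]
148 302 348 [ 0.5434 -0.2282]
151 300 350 [ 0.5411 -0.2286]
154 299 351 [ 0.5386 -0.229 ]
157 298 352 [ 0.5362 -0.2295]
160 298 352 [ 0.5338 -0.2299]
163 298 353 [ 0.5314 -0.2307]
166 298 353 [ 0.5289 -0.2312]
169 298 352 [ 0.5264 -0.2312]
172 299 351 [ 0.5239 -0.2316]
175 300 350 [ 0.5214 -0.2321]
178 302 349 [ 0.519  -0.2329]
181 304 346 [ 0.5164 -0.2329]
184 307 344 [ 0.5139 -0.2338]
187 311 340 [ 0.5113 -0.2342]
190 311 337 [ 0.5086 -0.2335]
193 312 337 [ 0.506  -0.2343]
```

```bash
python3 -c "
from station import bot
print(bot.hand_in())"
```

```text
the job is handed in; nothing more can be done
None
```

The elbow is screwed into the manifold down onto its seal. Its barb points at the fork, about 1–2° short of it and not past, and I let go and handed the job in at about 23 s; no verdict came back.

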